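# Close the flask until its cap clicks and put it on the coaster

### The arm

A 6-joint arm with a two-finger parallel gripper is mounted at the origin on the work surface. World frame = base frame: x ahead of the robot, y to its left, z up, the work surface at z = 0. Lengths are in mm, angles in degrees, forces in N, time in s.
With the tool pointing down it reaches from about 350 to 800 mm from the base axis. Payload 7.3 kg.
Tool frame: the origin (TCP) lies midway between the tips of the shut fingers; the grasp point (between the pads) lies 19 mm behind it; z points along the fingers, y is the direction in which the jaws open and shut (so a half turn about z gives the same grasp; the last joint's range is limited). The gripper opens to 85 mm and grips with 20 to 120 N. Pads are 22 mm wide; open, the fingers measure 114 mm over their backs; the gripper's body (76 mm by 85 mm) begins 54 mm behind the grasp point. The pads swing forward as they close: fully open they stand 13 mm farther back than shut.
Start: joints at [60.39, 19.595, 87.324, -0, 73.075, -8.365], TCP at [190.226, 489.345, 231.322] pointing down, gripper open.
Joint ranges: [-145.02, 145.02], [-44.19, 115.74], [2.07, 154.8], [-57.11, 237.11], [16.16, 152.29], [-177.93, 177.93]. Speed limits (degrees/s): [147.25, 147.25, 180, 180, 180, 180].

### API

Orientations are given as a 3x3 rotation matrix whose columns are the frame's x, y, z axes.
In Python, from rig import * gives the robot as it stands.
- The arm moves only by the tool servo_tool, never from a script. Its argument "motion" is a list of rows, each a list of 6 numbers: the shift along the tool's x, y, z in cm, then the turn, a rotation vector about the tool's x, y, z in rad. In form: [[dx, dy, dz, wx, wy, wz], ...]. A call has 1 to 20 rows; each row shifts and turns the commanded pose from where the row before left it, along the tool's axes as they then stand; what a row does not reach is not made up. A row lasts 1/8 s, in which the tool goes at most 62.5 mm and 10.7 degrees, less where a joint would pass 70% of its speed; a pose out of reach is approached as far as the arm can. A call with a gripper value outside its range is refused whole. "jaw" is the opening, from 0 (shut) to 1 (fully open), set as the call begins (left out, the last holds). The fingers move at their own pace and stop on an object; "squeeze" is the grip in N (left out, the last holds). Time passes only in rows, so rows that do not move let the fingers close. It gives the time, the measured TCP pose, the force and the opening at its end, in the units of the state.
- get_obs(): the state, without advancing time (a new reading comes with each control period).
- read_camera(name): name is "side" or "top"; returns the picture (384x512x3 uint8, red, green, blue); there is no depth.
- camera_model(name): a dict with "fx", "fy", "cx", "cy" (pixels), "R" (3x3) and "t" (3): a world point X has camera coordinates R X + t. Camera axes: x right, y down, z forward; pixel columns grow to the right and rows downward; lengths in mm; the calibration is good to about 2 mm. A picture is of the moment at which its call begins. camera_model takes no time and is no camera call.
- finish_job(): hands the job in, once; it reports no verdict.
The state is a dict: "t": time; "joint_pos": joint angles; "dq": joint speeds; "effort": joint torques, N m; "tool_pos": TCP position; "tool_rot": TCP orientation; "contact_force": force on the tool from outside, world axes, zero at the start; "torque": the same for the moment, N m; "grip_width": opening from 0.0 (shut) to 1.0 (fully open).
Only numpy, scipy, OpenCV 4.12 (cv2) and the standard library are available. Lean on these libraries where they do the work, as an engineer would, in place of code of your own. Each camera call takes 0.05 s, during which the arm holds its last target. There are 200 camera calls.

### The job

Someone left the steel flask's screw cap loose. With the flask standing on the desk where it is, lean lightly on the cap, never hard, so that the flask does not spin along with it, and screw the cap clockwise until it clicks: one click is enough, and stop by the third. Then lift the closed flask by its cap and stand it gently, upright and wholly on the round cork coaster, leaving the tumbler, the mouse and the notebooks where they are.

Things in the scene. Friction and masses are not known exactly. Their poses are not given: they have to be found in the camera images.
- cap_mid (a point): middle of the black ribbed grip ring of the flask's screw cap, on its axis; the ring is 54 mm across and 34 mm high (17 mm above and below this point), about 202 mm above the desk. z up, x along the short rib on its top. Turning it clockwise (from above) screws the cap home, counter-clockwise unscrews it.
- disc (a point): centre of the top of the steel disc, 33 mm across, inside the ring; x along the rib across it. The disc is the cap's threaded core: it turns with the ring and sinks 1 mm per rad; 0.7 to 2 rad are left at the start. Once home it stops and the ring clicks round it, 20 degrees (0.35 rad) a click; a click takes 0.15 to 0.2 N m, then lets go. Before any click both x axes agree.
- flask_mid (a point): point on the axis of the loose steel flask, 92 mm above its underside; z along the axis, up. 72 mm across, 184 mm high to the cap's seat, shoulder narrowing to 55 mm above 150 mm; 0.5 to 0.75 kg, rubber foot. It spins along with the cap unless pressed down by some 10 to 20 N while turning; desk and coaster must never feel over 45 N from it (weight, press or bump).
- coaster_top (a point): centre of the top face of the round cork coaster, 100 mm across, 6 mm thick, fixed to the desk.
- tumbler_mid (a point): centre of the loose glass tumbler (a bystander), 66 mm across, 90 mm high, half-way up.
- mouse_mid (a point): centre of the loose white computer mouse (a bystander), 108 x 58 x 25 mm, long side along its x.
- notebooks_mid (a point): centre of the loose pile of two notebooks (a bystander), 150 mm (its x) x 215 x 24 mm high.
Things that resemble listed ones, but are neither listed nor needed, are in the scene too. Of the things that look like the part that bears coaster_top, the largest one is meant.

How it is judged (in metres and radians):
On the way, in this order (a step that is already met when the one before it is completed fails the run):
1. the cap has been screwed home and its ratchet has clicked at least once, with the flask still standing on the desk (angle between the x axis of cap_mid and the x axis of disc, either way round above 0.28 rad and z of disc in the frame of flask_mid below 0.12875 m and height (world z) of flask_mid below 0.095 m), for 0.1 s.
2. the flask stands on the coaster (horizontal distance between flask_mid and coaster_top below 0.014 m and height (world z) of flask_mid below 0.1 m and angle between flask_mid's own z axis and vertical below 0.05 rad), for 0.2 s.
At the end, for the whole second after the job is handed in: The flask stands released and upright (within 3 degrees) on the coaster, its axis within 14 mm of the coaster's centre, its underside on the coaster, and the cap is still fully home (within 0.25 mm of its seat) (all of step 2 and height (world z) of flask_mid above 0.096 m and z of disc in the frame of flask_mid below 0.12875 m); the robot touches nothing.
It fails at once if the cap is clicked on past its third click (angle between the x axis of cap_mid and the x axis of disc, either way round above 1.3 rad).
It fails at once if the flask is pressed or dropped on the desk or the coaster with more than 45 N (contact force between flask and table above 45 N or contact force between flask and coaster above 45 N).
It fails at once if the flask is tipped by more than about 20 degrees (angle between flask_mid's own z axis and vertical above 0.35 rad).
It fails at once if the tumbler, the mouse or the notebooks are moved by more than 20 mm (distance of any of tumbler_mid, mouse_mid, notebooks_mid from where it was at the start of the episode above 0.02 m).
It also fails if it takes over 64 s, if anything falls off the work surface, if the arm or the gripper's body presses on something with over 40 N, if the wrist force passes 120 N, or if a joint passes its speed limit or range.

## Working session

There is one attempt and no reset: what is moved stays moved. The work goes in short steps, Python scripts to look and compute and a tool call to move; the robot and the scene stay as the last step left them, time stands still between calls to the robot, and variables do not carry over. Pictures are saved under pics/ and viewed, about 8 in all and at most 12, crops included, and the job is handed in when it is done.

Besides the shell and the picture viewer there is one more tool, called after "Request:" by a JSON object that holds its "method" and its "body". servo_tool: Moves the arm, as the interface text tells. Its arguments: {"type":"object","properties":{"motion":{"type":"array","items":{"type":"array","items":{"type":"number"}}},"jaw":{"type":"number"},"squeeze":{"type":"number"}},"required":["motion"]}

```bash
mkdir -p pics; python3 - <<'E'
from rig import *
import cv2
for n in("side","top"):
    im=read_camera(n); cv2.imwrite(f"pics/{n}0.png",im[...,::-1]); m=camera_model(n); print(n,{k:(v.tolist() if hasattr(v,'tolist') else v) for k,v in m.items()})
print(get_obs())
E
```

```text
side {'fx': 472.15142334880255, 'fy': 472.15142334880255, 'cx': 257.9316842940447, 'cy': 191.4654288031543, 'R': [[0.6990110331013375, -0.7148660376844546, 0.018711594478541354], [-0.40773228720698534, -0.41991236677489896, -0.8108193301830335], [0.587484431769525, 0.5591423364357513, -0.5849973419030273]], 't': [-397.22652968448284, 323.43024594243764, 995.5501682093453]}
top {'fx': 461.4502844725884, 'fy': 461.4502844725884, 'cx': 259.53408052411083, 'cy': 192.02896789646886, 'R': [[0.007945669890164694, -0.9999621725860308, 0.003538322628229456], [-0.9970837147440318, -0.008191277042011582, -0.07587469125250514], [0.07590080449006122, -0.002925128620407312, -0.9971110828289471]], 't': [-19.76148277275916, 546.1985857284641, 1321.7048449340753]}
{'t': 0.1, 'joint_pos': array([ 6.03889027e+01,  1.96329812e+01,  8.73688882e+01, -2.77462946e-04,
        7.30769493e+01, -8.36543240e+00]), 'dq': array([-0.01116805,  0.00887949, -0.05086341,  0.04608691,  0.04402258,
       -0.00391725]), 'effort': array([ 1.87575577e-03, -4.34442866e+01, -2.46492040e+01, -2.22541412e-04,
        4.79829381e-03, -6.07779111e-05]), 'tool_pos': array([190.05288527, 489.02117472, 230.70808464]), 'tool_rot': array([[-9.32035735e-01,  3.62365744e-01, -6.75692319e-04],
       [ 3.62366321e-01,  9.32034985e-01, -1.19827369e-03],
       [ 1.95555544e-04, -1.36168204e-03, -9.99999054e-01]]), 'contact_force': array([-0.7304357 , -0.69448466, -0.47327213]), 'torque': array([ 0.02741208, -0.05026288, -0.00322883]), 'grip_width': 1.000702244211148}
```

View pics/side0.png

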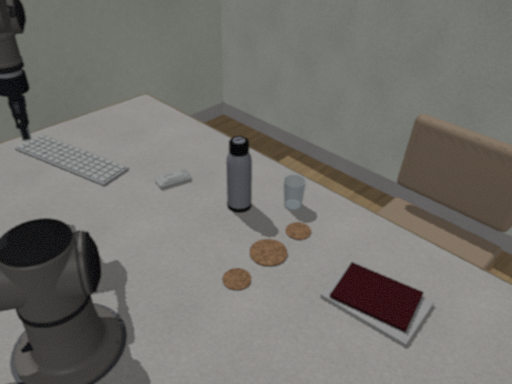

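View pics/top0.png

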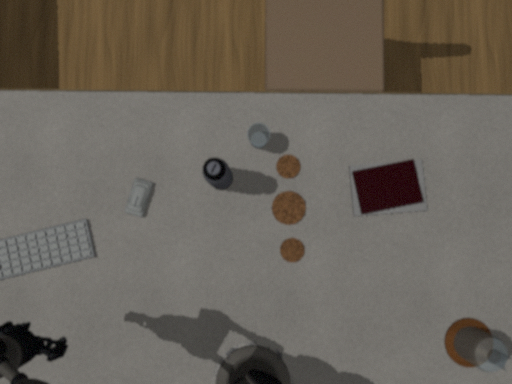

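The side view shows the flask at (239,175) with its cap at (239,146), the tumbler at (293,192), the mouse at (173,179) and the notebooks at (378,300). The large coaster is at (268,252), with smaller decoys at (298,231) and (237,279). In the top view the cap is at (214,168) and the coaster at (289,208). I'll enlarge both.

```bash
cat > h.py <<'E'
import numpy as np, cv2
from rig import *
def ray(n,u,v):
    m=camera_model(n);R=np.array(m["R"]);t=np.array(m["t"])
    return -R.T@t, R.T@np.array([(u-m["cx"])/m["fx"],(v-m["cy"])/m["fy"],1])
def atz(n,u,v,z):
    c,d=ray(n,u,v); return c+d*(z-c[2])/d[2]
def proj(n,X):
    m=camera_model(n);p=np.array(m["R"])@X+m["t"]; return m["fx"]*p[0]/p[2]+m["cx"],m["fy"]*p[1]/p[2]+m["cy"]
E
python3 - <<'E'
from h import *
a=cv2.imread("pics/top0.png")[110:250,190:330]; b=cv2.imread("pics/side0.png")[125:275,180:330]
a=cv2.resize(a,(400,400),interpolation=2);b=cv2.resize(b,(400,400),interpolation=2)
c=cv2.resize(cv2.imread("pics/top0.png")[150:190,195:235],(400,400),interpolation=2)
d=cv2.imread("pics/top0.png")
cv2.imwrite("pics/crop0.png",cv2.resize(np.hstack([c,b]),(800,400)))
# coaster by colour
for n in("top","side"):
    im=cv2.imread(f"pics/{n}0.png").astype(int); m=((im[...,2]-im[...,0])>45).astype(np.uint8)
    k,l,s,ce=cv2.connectedComponentsWithStats(m)
    for i in range(1,k):
        if 80<s[i,4]<1800: print(n,s[i],ce[i].round(1),atz(n,*ce[i],6).round(1))
print(atz("top",214,167.5,219),atz("side",239,139,219))
for n,p in(("top",(259,135)),("top",(139,197)),("top",(388,187))): print(atz(n,*p,25))
E
```

```text
top [385   0  22  40 564] [393.   18.4] [1078.6 -415.9    6. ]
top [405   0  20  42 453] [413.4  19.6] [1075.6 -477.7    6. ]
top [426  58  25  34 452] [438.7  74.2] [ 907.  -550.9    6. ]
top [278 156  21  21 294] [287.9 166. ] [625.2 -98.6   6. ]
top [273 193  32  30 629] [288.2 207.9] [501.4 -99.8   6. ]
top [282 240  21  21 266] [291.5 250.4] [ 377.7 -109.8    6. ]
top [446 319  40  47 458] [458.5 338.7] [ 129. -591.    6.]
side [281 157  44  27 271] [303.1 169.3] [870.1  87.5   6. ]
side [325 181  28  16 150] [339.9 189. ] [866.  -64.4   6. ]
side [354 196  26  15 116] [366.6 203.1] [ 864.6 -163.4    6. ]
side [287 223  23  16 275] [297.9 230.5] [ 622.  -101.3    6. ]
side [251 240  35  25 684] [268.  252.1] [ 500.4 -102.8    6. ]
side [224 269  26  20 396] [236.2 278.7] [ 376.8 -113.1    6. ]
[591.5166207   98.99175635 219.        ] [597.10547273 105.56975239 219.        ]
[713.445043   -12.44109616  25.        ]
[528.72036752 333.49548373  25.        ]
[ 563.73888565 -388.45441111   25.        ]
```

View pics/crop0.png

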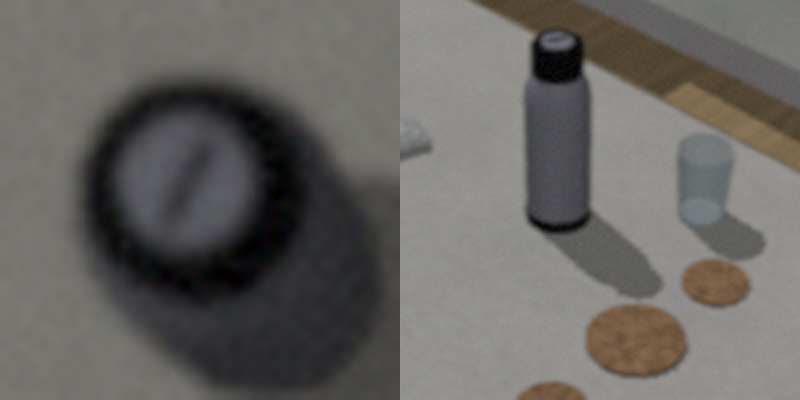

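```bash
python3 - <<'E'
from h import *
print(atz("top",213.25,167.75,221),atz("side",239.0,140.4,221))
R=get_obs()["tool_rot"]
for q in((593,99.5),(594,102),(596,103)):
    print(q,[np.round(proj("top",np.array([*q,z])),1) for z in(221,0)],[np.round(proj("side",np.array([*q,z])),1) for z in(221,0)], [np.round(proj("side",np.array([*q,0])+36*np.array(v)),1) for v in((-.72,-.69,0),(.7,-.71,0),(-.7,.71,0))])
E
```

```text
[590.61797503 100.65017066 221.        ] [589.41638594  97.53249178 221.        ]
(593, 99.5) [array([213.7, 166.8]), array([220.9, 176.5])] [array([239.5, 139.7]), array([239.8, 204.9])] [array([239.3, 212.4]), array([251.9, 205.1]), array([227.6, 204.8])]
(594, 102) [array([212.7, 166.4]), array([220. , 176.2])] [array([239.1, 139.2]), array([239.4, 204.4])] [array([238.9, 211.9]), array([251.5, 204.6]), array([227.3, 204.3])]
(596, 103) [array([212.3, 165.6]), array([219.7, 175.5])] [array([239.4, 138.8]), array([239.7, 204. ])] [array([239.2, 211.5]), array([251.8, 204.1]), array([227.6, 203.8])]
```

Both cameras agree: the flask is at about (590, 99.5) and the coaster at (501, -101). I'll move above the cap and wind the wrist back.

Request:
{"method": "servo_tool", "body": {"motion": [[-3,-1.2,-2,0,0,0],[-4.5,-1.9,-2,0,0,0],[-4.5,-1.9,-2,0,0,0],[-4.5,-1.9,-1,0,0,0],[-4.5,-1.9,0,0,0,0],[-4.5,-1.9,0,0,0,0],[-4.5,-1.9,0,0,0,0],[-4.5,-1.9,0,0,0,0],[-4.5,-1.9,0,0,0,0],[-4.5,-1.9,0,0,0,0],[-4.5,-1.9,0,0,0,0],[-3.4,-1.6,0,0,0,0],[0,0,0,0,0,-0.15],[0,0,0,0,0,-0.15],[0,0,0,0,0,-0.15],[0,0,0,0,0,-0.15],[0,0,0,0,0,-0.15],[0,0,0,0,0,-0.15],[0,0,0,0,0,0],[0,0,0,0,0,0]], "jaw": 1, "squeeze": 50}}

```text
t: 2.6
tool_pos: [590.2, 99.9, 301.0]
tool_rot: [[-0.865, -0.502, -0.001], [-0.502, 0.865, 0.0], [0.0, 0.0, -1.0]]
contact_force: [0.5, -0.3, 0.4]
grip_width: 0.999
```

```bash
python3 - <<'E'
from h import *
o=get_obs();print({k:np.round(v,3).tolist() for k,v in o.items() if k not in("effort","dq")})
s=read_camera("side")[...,::-1];t=read_camera("top")[...,::-1]
print(proj("side",np.array(o["tool_pos"])),proj("top",np.array(o["tool_pos"])))
cv2.imwrite("pics/c1.png",np.hstack([cv2.resize(s[85:215,180:310],(400,400),interpolation=2),cv2.resize(t[120:220,165:265],(400,400),interpolation=2)]))
E
```

```text
{'t': 2.6, 'joint_pos': [2.271, 25.398, 67.502, 0.004, 87.129, -117.885], 'tool_pos': [590.218, 99.892, 301.026], 'tool_rot': [[-0.865, -0.502, -0.001], [-0.502, 0.865, 0.0], [0.0, 0.0, -1.0]], 'contact_force': [0.453, -0.304, 0.408], 'torque': [0.045, 0.043, -0.017], 'grip_width': 0.999}
(np.float64(238.44578022783514), np.float64(112.93978445812718)) (np.float64(210.23378198243333), np.float64(163.47920023442947))
```

View pics/c1.png

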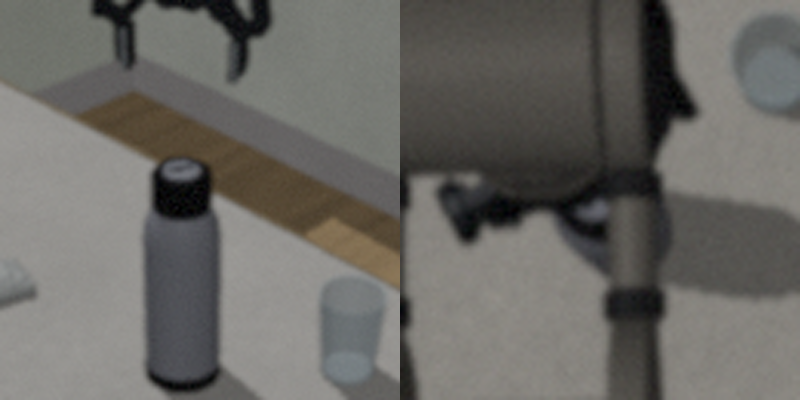

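The side view shows the fingertips at crop (127,65) and (235,78), straddling the cap axis at (182,172), so they are aligned. Next is to descend and close softly.

Request:
{"method": "servo_tool", "body": {"motion": [[0,0,3,0,0,0],[0,0,3.5,0,0,0],[0,0,3,0,0,0],[0,0,1.2,0,0,0],[0,0,0.8,0,0,0],[0,0,0,0,0,0],[0,0,0,0,0,0]]}}

```text
t: 3.58
tool_pos: [590.9, 99.9, 187.4]
tool_rot: [[-0.863, -0.505, 0.002], [-0.505, 0.863, 0.0], [-0.002, -0.001, -1.0]]
contact_force: [0.1, -0.1, 0.3]
grip_width: 1.0
```

Request:
{"method": "servo_tool", "body": {"motion": [[0,0,0,0,0,0],[0,0,0,0,0,0],[0,0,0,0,0,0],[0,0,0,0,0,0],[0,0,0,0,0,0],[0,0,0,0,0,0]], "jaw": 0.55, "squeeze": 25}}

```text
t: 4.32
tool_pos: [590.5, 100.0, 186.7]
tool_rot: [[-0.863, -0.505, 0.001], [-0.505, 0.863, 0.0], [-0.001, -0.0, -1.0]]
contact_force: [-0.7, 0.7, 4.5]
grip_width: 0.631
```

```bash
python3 - <<'E'
from h import *
o=get_obs();print({k:np.round(v,3).tolist() for k,v in o.items() if k not in("effort","dq")})
s=read_camera("side")[...,::-1]
cv2.imwrite("pics/c2.png",cv2.resize(s[100:220,180:300],(600,600),interpolation=2))
E
```

```text
{'t': 4.325, 'joint_pos': [2.273, 29.362, 79.028, 0.011, 71.56, -118.049], 'tool_pos': [590.522, 99.951, 186.695], 'tool_rot': [[-0.863, -0.505, 0.001], [-0.505, 0.863, 0.0], [-0.001, -0.0, -1.0]], 'contact_force': [-0.653, 0.74, 4.532], 'torque': [0.054, -0.004, -0.044], 'grip_width': 0.631}
```

View pics/c2.png

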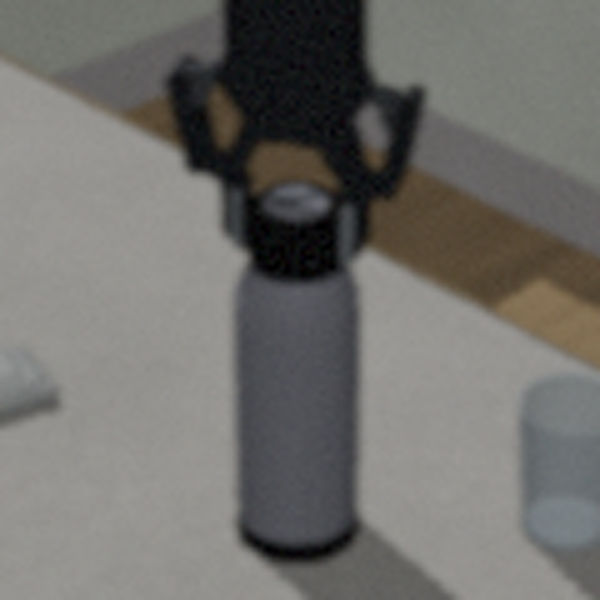

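The cap (54 mm) is gripped squarely, with the pads on the ring at crop (240,220) and (350,235). I'll firm the grip and lean in small steps.

Request:
{"method": "servo_tool", "body": {"motion": [[0,0,0,0,0,0],[0,0,0.05,0,0,0],[0,0,0,0,0,0],[0,0,0,0,0,0]], "squeeze": 60, "jaw": 0.5}}

```text
t: 4.88
tool_pos: [590.7, 100.0, 186.7]
tool_rot: [[-0.863, -0.505, 0.002], [-0.505, 0.863, 0.0], [-0.002, -0.001, -1.0]]
contact_force: [-0.5, 0.1, 7.3]
grip_width: 0.616
```

Request:
{"method": "servo_tool", "body": {"motion": [[0,0,0.06,0,0,0],[0,0,0.05,0,0,0],[0,0,0,0,0,0],[0,0,0,0,0,0]]}}

```text
t: 5.38
tool_pos: [591.0, 100.0, 186.4]
tool_rot: [[-0.863, -0.505, 0.003], [-0.505, 0.863, 0.0], [-0.003, -0.001, -1.0]]
contact_force: [-1.5, 1.1, 11.5]
grip_width: 0.617
```

Request:
{"method": "servo_tool", "body": {"motion": [[0,0,0.05,0,0,0],[0,0,0.05,0,0,0],[0,0,0.01,0,0,0.08],[0,0,0.01,0,0,0.08],[0,0,0.01,0,0,0.08],[0,0,0.01,0,0,0.08],[0,0,0.01,0,0,0.08],[0,0,0,0,0,0]]}}

```text
t: 6.38
tool_pos: [591.3, 100.2, 185.8]
tool_rot: [[-0.992, -0.128, 0.004], [-0.128, 0.992, 0.001], [-0.004, -0.0, -1.0]]
contact_force: [-3.1, 0.9, 15.7]
grip_width: 0.619
```

```bash
cat > ob.py <<'E'
from h import *
import sys
o=get_obs();print({k:np.round(o[k],3).tolist() for k in("t","joint_pos","tool_pos","contact_force","torque","grip_width")}); R=o["tool_rot"]
print("yaw",np.arctan2(R[1][0],R[0][0]))
if len(sys.argv)>1:
    x0,y0,w=map(int,sys.argv[3:6])
    cv2.imwrite(f"pics/{sys.argv[1]}.png",cv2.resize(read_camera(sys.argv[2])[y0:y0+w,x0:x0+w,::-1],(600,600),interpolation=2))
E
python3 ob.py
```

```text
{'t': 6.375, 'joint_pos': [2.284, 29.374, 79.158, 0.023, 71.219, -95.079], 'tool_pos': [591.27, 100.162, 185.785], 'contact_force': [-3.095, 0.873, 15.736], 'torque': [0.144, 0.494, -0.012], 'grip_width': 0.619}
yaw -3.0132084158495607
```

Request:
{"method": "servo_tool", "body": {"motion": [[0,0,0.01,0,0,0.08],[0,0,0.01,0,0,0.08],[0,0,0.01,0,0,0.08],[0,0,0.01,0,0,0.08],[0,0,0,0,0,0]]}}

```text
t: 7.0
tool_pos: [591.3, 100.2, 185.5]
tool_rot: [[-0.982, 0.19, 0.004], [0.19, 0.982, 0.001], [-0.004, 0.001, -1.0]]
contact_force: [-2.8, 1.6, 16.0]
grip_width: 0.622
```

```bash
python3 ob.py
```

```text
{'t': 7.0, 'joint_pos': [2.287, 29.388, 79.187, 0.028, 71.172, -76.745], 'tool_pos': [591.269, 100.218, 185.47], 'contact_force': [-2.805, 1.585, 16.029], 'torque': [0.232, 0.498, -0.035], 'grip_width': 0.622}
yaw 2.950007911384436
```

Request:
{"method": "servo_tool", "body": {"motion": [[0,0,0.01,0,0,0.08],[0,0,0.01,0,0,0.08],[0,0,0.01,0,0,0.08],[0,0,0,0,0,0]]}}

```text
t: 7.5
tool_pos: [591.3, 100.3, 185.2]
tool_rot: [[-0.908, 0.418, 0.004], [0.418, 0.908, 0.001], [-0.004, 0.003, -1.0]]
contact_force: [-2.0, 2.3, 16.5]
grip_width: 0.62
```

```bash
python3 ob.py
```

```text
{'t': 7.5, 'joint_pos': [2.294, 29.401, 79.208, 0.035, 71.136, -62.995], 'tool_pos': [591.273, 100.329, 185.202], 'contact_force': [-2.041, 2.294, 16.523], 'torque': [0.233, 0.546, -0.005], 'grip_width': 0.62}
yaw 2.7101107056312848
```

Request:
{"method": "servo_tool", "body": {"motion": [[0,0,0.01,0,0,0.08],[0,0,0.01,0,0,0.08],[0,0,0.01,0,0,0.08],[0,0,0,0,0,0]]}}

```text
t: 8.0
tool_pos: [591.3, 100.4, 185.1]
tool_rot: [[-0.783, 0.622, 0.005], [0.622, 0.783, 0.001], [-0.003, 0.004, -1.0]]
contact_force: [-1.9, 1.9, 18.5]
grip_width: 0.624
```

```bash
python3 ob.py
```

```text
{'t': 8.0, 'joint_pos': [2.296, 29.404, 79.219, 0.042, 71.105, -49.24], 'tool_pos': [591.34, 100.386, 185.107], 'contact_force': [-1.907, 1.883, 18.467], 'torque': [0.294, 0.537, 0.011], 'grip_width': 0.624}
yaw 2.4700190189594586
```

Request:
{"method": "servo_tool", "body": {"motion": [[0,0,0.01,0,0,0.08],[0,0,0.01,0,0,0.08],[0,0,0,0,0,0]]}}

```text
t: 8.38
tool_pos: [591.4, 100.4, 185.1]
tool_rot: [[-0.674, 0.739, 0.005], [0.739, 0.674, 0.001], [-0.003, 0.004, -1.0]]
contact_force: [-1.5, 2.3, 18.7]
grip_width: 0.625
```

```bash
python3 ob.py
```

```text
{'t': 8.375, 'joint_pos': [2.296, 29.397, 79.228, 0.046, 71.079, -40.075], 'tool_pos': [591.415, 100.412, 185.123], 'contact_force': [-1.467, 2.333, 18.718], 'torque': [0.288, 0.607, 0.042], 'grip_width': 0.625}
yaw 2.3100382569722626
```

Request:
{"method": "servo_tool", "body": {"motion": [[0,0,0,0,0,0.04],[0,0,0,0,0,0]]}}

```text
t: 8.62
tool_pos: [591.4, 100.4, 185.1]
tool_rot: [[-0.644, 0.765, 0.005], [0.765, 0.644, 0.001], [-0.002, 0.004, -1.0]]
contact_force: [-3.4, 1.7, 18.1]
grip_width: 0.622
```

```bash
python3 ob.py
```

```text
{'t': 8.625, 'joint_pos': [2.299, 29.401, 79.227, 0.046, 71.082, -37.813], 'tool_pos': [591.394, 100.443, 185.086], 'contact_force': [-3.366, 1.681, 18.063], 'torque': [0.349, 0.581, -0.0], 'grip_width': 0.622}
yaw 2.2706094064519724
```

Request:
{"method": "servo_tool", "body": {"motion": [[0,0,0,0,0,0.04],[0,0,0,0,0,0]]}}

```text
t: 8.88
tool_pos: [591.4, 100.5, 185.1]
tool_rot: [[-0.613, 0.79, 0.005], [0.79, 0.613, 0.001], [-0.002, 0.005, -1.0]]
contact_force: [-2.1, 1.4, 18.3]
grip_width: 0.62
```

```bash
python3 ob.py c3 side 180 100 120
```

```text
{'t': 8.875, 'joint_pos': [2.301, 29.404, 79.227, 0.048, 71.078, -35.522], 'tool_pos': [591.418, 100.469, 185.065], 'contact_force': [-2.072, 1.4, 18.295], 'torque': [0.299, 0.611, -0.036], 'grip_width': 0.62}
yaw 2.2306446841456373
```

View pics/c3.png

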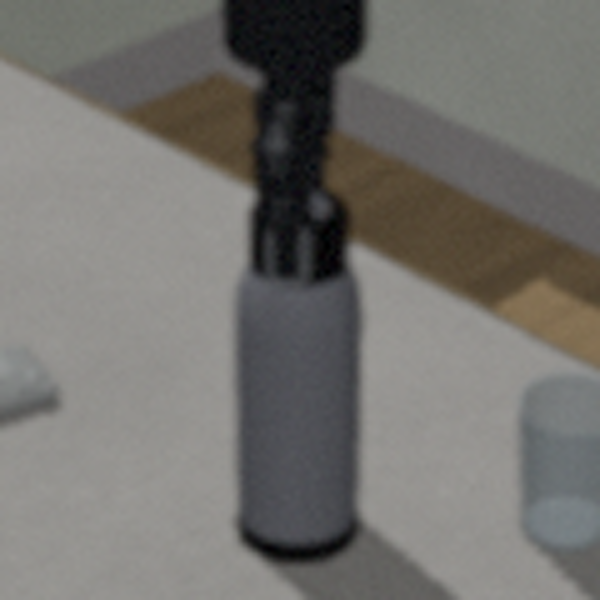

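```bash
cat > tq.py <<'E'
from h import *
a=[]
for i in range(8):
    read_camera("top"); o=get_obs(); a.append([o["torque"][2],o["effort"][5],o["contact_force"][2],o["tool_pos"][2]])
print(np.mean(a,0).round(3),np.std(a,0).round(3))
E
python3 tq.py
```

```text
[-1.40000e-02  0.00000e+00  1.83020e+01  1.85079e+02] [0.024 0.003 0.507 0.009]
```

Request:
{"method": "servo_tool", "body": {"motion": [[0,0,0,0,0,0.08],[0,0,0,0,0,0]]}}

```text
t: 9.57
tool_pos: [591.4, 100.5, 185.1]
tool_rot: [[-0.547, 0.837, 0.005], [0.837, 0.547, 0.001], [-0.002, 0.005, -1.0]]
contact_force: [-3.4, 2.6, 18.1]
grip_width: 0.621
```

```bash
python3 tq.py
```

```text
[-2.40000e-02 -1.00000e-02  1.83090e+01  1.85075e+02] [0.022 0.028 0.663 0.007]
```

Torque reads zero at rest, so I can't tell whether the ratchet has clicked. I'll let go, step aside and compare the rib with its starting angle.

Request:
{"method": "servo_tool", "body": {"motion": [[0,0,-0.15,0,0,0],[0,0,-0.15,0,0,0],[0,0,0,0,0,0]]}}

```text
t: 10.35
tool_pos: [590.5, 100.2, 185.4]
tool_rot: [[-0.548, 0.836, 0.001], [0.836, 0.548, 0.001], [0.0, 0.001, -1.0]]
contact_force: [-0.2, 2.6, 5.5]
grip_width: 0.619
```

Request:
{"method": "servo_tool", "body": {"motion": [[0,0,0,0,0,0],[0,0,0,0,0,0],[0,0,0,0,0,0],[0,0,0,0,0,0],[0,0,-2,0,0,0],[0,0,-4,0,0,0],[0,0,-3,0,0,0],[3.7,1.7,0,0,0,0],[3.7,1.7,0,0,0,0],[3.7,1.7,0,0,0,0],[3.7,1.7,0,0,0,0],[3.7,1.7,0,0,0,0],[0,0,0,0,0,0],[0,0,0,0,0,0]], "jaw": 1}}

```text
t: 12.1
tool_pos: [560.0, 300.8, 274.8]
tool_rot: [[-0.548, 0.836, -0.0], [0.836, 0.548, -0.001], [-0.0, -0.0, -1.0]]
contact_force: [-0.1, 0.3, 0.5]
grip_width: 0.998
```

```bash
python3 - <<'E'
from h import *
ims=np.mean([read_camera("top")[...,::-1].astype(float) for _ in range(6)],0)
im=ims.clip(0,255).astype(np.uint8); cv2.imwrite("pics/t4full.png",im)
f=lambda a:cv2.convertScaleAbs(cv2.resize(a[155:181,200:226],(400,400),interpolation=cv2.INTER_CUBIC),alpha=1.6)
cv2.imwrite("pics/t4.png",np.hstack([f(cv2.imread("pics/top0.png")),f(im)]))
print(get_obs()["tool_pos"])
E
```

```text
[560.33554377 300.38957437 275.15369973]
```

View pics/t4.png

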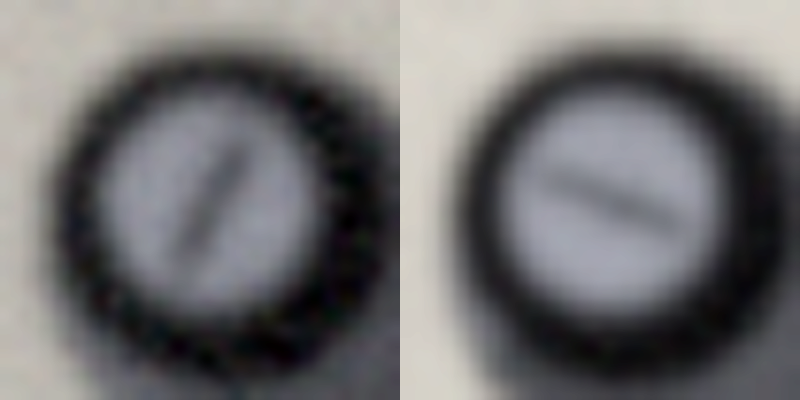

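Between the two top views the rib turned clockwise by about 86° (65° to -21°), the same as the ring (1.52 rad). So there is no click yet. Sinking stopped at about 1.04 rad, so the cap looks home and the flask has spun along since. I'll regrip and lean harder, to about 25 N, which is still under the limit.

Request:
{"method": "servo_tool", "body": {"motion": [[-3.7,-1.7,0,0,0,0],[-3.7,-1.7,0,0,0,0],[-3.7,-1.7,0,0,0,0],[-3.7,-1.7,0,0,0,0],[-3.7,-1.7,0,0,0,0],[0,0,0,0,0,0],[0,0,3,0,0,0],[0,0,3,0,0,0],[0,0,2,0,0,0],[0,0,0.9,0,0,0],[0,0,0,0,0,0],[0,0,0,0,0,0]]}}

```text
t: 13.9
tool_pos: [590.8, 100.1, 187.1]
tool_rot: [[-0.548, 0.836, 0.002], [0.836, 0.548, 0.0], [-0.001, 0.002, -1.0]]
contact_force: [0.1, 0.3, 0.7]
grip_width: 1.002
```

Request:
{"method": "servo_tool", "body": {"motion": [[0,0,0,0,0,0],[0,0,0,0,0,0],[0,0,0,0,0,0],[0,0,0,0,0,0],[0,0,0,0,0,0]], "jaw": 0.5, "squeeze": 60}}

```text
t: 14.52
tool_pos: [590.7, 99.9, 186.7]
tool_rot: [[-0.548, 0.836, 0.002], [0.836, 0.548, 0.0], [-0.001, 0.001, -1.0]]
contact_force: [0.5, 0.1, 5.3]
grip_width: 0.624
```

Request:
{"method": "servo_tool", "body": {"motion": [[0,0,0.1,0,0,0],[0,0,0.1,0,0,0],[0,0,0,0,0,0],[0,0,0,0,0,0]]}}

```text
t: 15.02
tool_pos: [591.4, 100.0, 186.5]
tool_rot: [[-0.548, 0.836, 0.004], [0.836, 0.548, 0.0], [-0.002, 0.004, -1.0]]
contact_force: [-1.5, 1.0, 13.3]
grip_width: 0.62
```

Request:
{"method": "servo_tool", "body": {"motion": [[0,0,0.1,0,0,0],[0,0,0.1,0,0,0],[0,0,0.08,0,0,0],[0,0,0,0,0,0],[0,0,0,0,0,0]]}}

```text
t: 15.65
tool_pos: [592.2, 100.0, 186.2]
tool_rot: [[-0.548, 0.836, 0.008], [0.836, 0.548, 0.0], [-0.004, 0.007, -1.0]]
contact_force: [-3.0, 0.2, 25.5]
grip_width: 0.62
```

Request:
{"method": "servo_tool", "body": {"motion": [[0,0,0,0,0,0.06],[0,0,0,0,0,0.06]]}}

```text
t: 15.9
tool_pos: [592.2, 100.0, 186.2]
tool_rot: [[-0.443, 0.897, 0.008], [0.897, 0.443, 0.0], [-0.003, 0.007, -1.0]]
contact_force: [-3.5, -0.4, 26.0]
grip_width: 0.619
```

```bash
python3 ob.py;python3 tq.py
```

```text
{'t': 15.9, 'joint_pos': [2.282, 29.322, 79.186, -0.005, 71.022, -23.995], 'tool_pos': [592.157, 100.034, 186.161], 'contact_force': [-3.455, -0.444, 26.009], 'torque': [-0.044, 0.914, 0.199], 'grip_width': 0.619}
yaw 2.029441583794829
[1.4400e-01 2.0300e-01 2.6019e+01 1.8617e+02] [0.046 0.148 0.425 0.012]
```

Request:
{"method": "servo_tool", "body": {"motion": [[0,0,0,0,0,0.06],[0,0,0,0,0,0.06]]}}

```text
t: 16.55
tool_pos: [592.1, 100.1, 186.2]
tool_rot: [[-0.332, 0.943, 0.008], [0.943, 0.332, 0.0], [-0.002, 0.008, -1.0]]
contact_force: [-4.0, 1.2, 25.6]
grip_width: 0.623
```

```bash
python3 ob.py;python3 tq.py
```

```text
{'t': 16.55, 'joint_pos': [2.281, 29.321, 79.186, 0.002, 71.028, -17.102], 'tool_pos': [592.127, 100.056, 186.178], 'contact_force': [-3.959, 1.197, 25.565], 'torque': [-0.007, 0.858, 0.074], 'grip_width': 0.623}
yaw 1.9090819532868153
[-4.20000e-02  3.40000e-02  2.59960e+01  1.86169e+02] [0.02  0.148 0.589 0.009]
```

Request:
{"method": "servo_tool", "body": {"motion": [[0,0,0,0,0,0.06],[0,0,0,0,0,0.06]]}}

```text
t: 17.2
tool_pos: [592.1, 100.1, 186.2]
tool_rot: [[-0.216, 0.976, 0.008], [0.976, 0.216, 0.0], [-0.001, 0.008, -1.0]]
contact_force: [-3.7, -0.4, 26.7]
grip_width: 0.621
```

```bash
python3 ob.py;python3 tq.py
```

```text
{'t': 17.2, 'joint_pos': [2.282, 29.319, 79.189, 0.007, 71.035, -10.224], 'tool_pos': [592.066, 100.088, 186.177], 'contact_force': [-3.675, -0.392, 26.66], 'torque': [0.022, 0.912, 0.028], 'grip_width': 0.621}
yaw 1.7890192441740267
[-2.10000e-02  5.20000e-02  2.64090e+01  1.86162e+02] [0.025 0.149 0.497 0.01 ]
```

Request:
{"method": "servo_tool", "body": {"motion": [[0,0,-0.15,0,0,0],[0,0,-0.15,0,0,0],[0,0,-0.15,0,0,0],[0,0,0,0,0,0]]}}

```text
t: 18.1
tool_pos: [590.7, 100.0, 186.6]
tool_rot: [[-0.218, 0.976, 0.002], [0.976, 0.218, 0.0], [-0.0, 0.002, -1.0]]
contact_force: [0.7, 0.6, 7.8]
grip_width: 0.62
```

Request:
{"method": "servo_tool", "body": {"motion": [[0,0,0,0,0,0],[0,0,0,0,0,0],[0,0,0,0,0,0],[0,0,0,0,0,0],[0,0,-2,0,0,0],[0,0,-4,0,0,0],[0,0,-3,0,0,0],[4,0.3,0,0,0,0],[4,0.3,0,0,0,0],[4,0.3,0,0,0,0],[4,0.3,0,0,0,0],[4,0.3,0,0,0,0],[0,0,0,0,0,0],[0,0,0,0,0,0]], "jaw": 1}}

```text
t: 19.85
tool_pos: [561.3, 298.0, 275.5]
tool_rot: [[-0.218, 0.976, -0.0], [0.976, 0.218, -0.001], [-0.001, -0.0, -1.0]]
contact_force: [-0.6, 0.0, 0.2]
grip_width: 1.0
```

```bash
python3 - <<'E'
from h import *
ims=np.mean([read_camera("top")[...,::-1].astype(float) for _ in range(6)],0)
im=ims.clip(0,255).astype(np.uint8); cv2.imwrite("pics/t5full.png",im)
f=lambda a:cv2.convertScaleAbs(cv2.resize(a[155:181,200:226],(400,400),interpolation=cv2.INTER_CUBIC),alpha=1.6)
g=lambda a:cv2.convertScaleAbs(cv2.resize(a[155:181,200:226],(400,400),interpolation=cv2.INTER_CUBIC),alpha=4)
cv2.imwrite("pics/t5.png",np.hstack([f(im),g(im)]))
print(get_obs()["tool_pos"])
E
```

```text
[561.61455681 297.51505488 275.86376325]
```

View pics/t5.png

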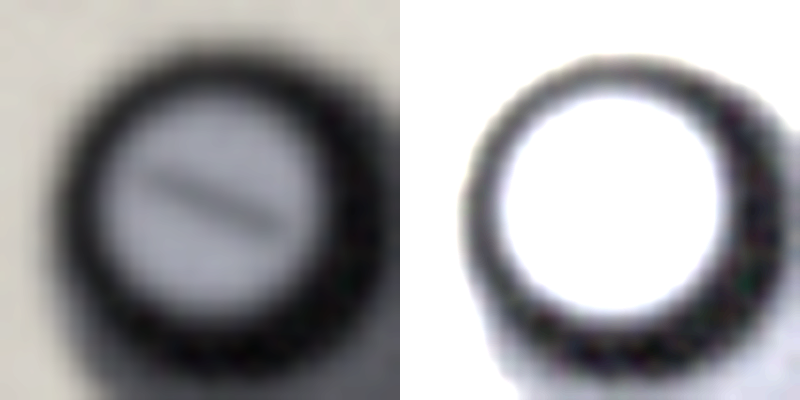

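The rib only moved about 4° (-21° to -25°) while the ring turned 0.36 rad, and the torque peaked near 0.2 N m and then dropped, so there was one click with the slip at about 0.29–0.35 rad. That is close to the 0.28 threshold. I have to regrip to lift anyway, so I'll turn a little further, staying well inside the third click.

Request:
{"method": "servo_tool", "body": {"motion": [[-4,-0.3,0,0,0,0],[-4,-0.3,0,0,0,0],[-4,-0.3,0,0,0,0],[-4,-0.3,0,0,0,0],[-4,-0.3,0,0,0,0],[0,0,0,0,0,0],[0,0,3,0,0,0],[0,0,3,0,0,0],[0,0,2,0,0,0],[0,0,1,0,0,0],[0,0,0,0,0,0],[0,0,0,0,0,0]]}}

```text
t: 21.65
tool_pos: [590.8, 100.1, 186.8]
tool_rot: [[-0.218, 0.976, 0.002], [0.976, 0.218, 0.0], [-0.0, 0.002, -1.0]]
contact_force: [-0.0, -0.3, -0.0]
grip_width: 0.997
```

Request:
{"method": "servo_tool", "body": {"motion": [[0,0,0,0,0,0],[0,0,0,0,0,0],[0,0,0,0,0,0],[0,0,0,0,0,0],[0,0,0,0,0,0]], "jaw": 0.5, "squeeze": 60}}

```text
t: 22.28
tool_pos: [590.8, 99.9, 186.6]
tool_rot: [[-0.218, 0.976, 0.002], [0.976, 0.218, 0.0], [-0.0, 0.002, -1.0]]
contact_force: [0.4, -0.4, 5.3]
grip_width: 0.625
```

Request:
{"method": "servo_tool", "body": {"motion": [[0,0,0.1,0,0,0],[0,0,0.1,0,0,0],[0,0,0.1,0,0,0],[0,0,0.1,0,0,0],[0,0,0,0,0,0],[0,0,0,0,0,0]]}}

```text
t: 23.02
tool_pos: [592.0, 100.0, 186.2]
tool_rot: [[-0.218, 0.976, 0.008], [0.976, 0.218, 0.0], [-0.001, 0.007, -1.0]]
contact_force: [-3.0, -0.3, 23.2]
grip_width: 0.621
```

Request:
{"method": "servo_tool", "body": {"motion": [[0,0,0.05,0,0,0],[0,0,0,0,0,0.06],[0,0,0,0,0,0.06]]}}

```text
t: 23.4
tool_pos: [592.1, 100.0, 186.1]
tool_rot: [[-0.098, 0.995, 0.008], [0.995, 0.098, 0.0], [-0.001, 0.008, -1.0]]
contact_force: [-3.5, 0.6, 25.2]
grip_width: 0.618
```

```bash
python3 ob.py;python3 tq.py
```

```text
{'t': 23.4, 'joint_pos': [2.279, 29.324, 79.188, -0.003, 71.025, -3.365], 'tool_pos': [592.129, 100.008, 186.128], 'contact_force': [-3.532, 0.613, 25.179], 'torque': [-0.049, 0.863, 0.214], 'grip_width': 0.618}
yaw 1.6693175224410512
[1.06000e-01 1.82000e-01 2.47110e+01 1.86121e+02] [0.026 0.148 0.587 0.008]
```

Request:
{"method": "servo_tool", "body": {"motion": [[0,0,0,0,0,0.06]]}}

```text
t: 23.92
tool_pos: [592.1, 100.0, 186.1]
tool_rot: [[-0.039, 0.999, 0.008], [0.999, 0.039, 0.0], [0.0, 0.008, -1.0]]
contact_force: [-4.0, -0.3, 25.1]
grip_width: 0.619
```

```bash
python3 ob.py;python3 tq.py
```

```text
{'t': 23.925, 'joint_pos': [2.28, 29.323, 79.192, 0.003, 71.029, 0.045], 'tool_pos': [592.072, 100.042, 186.118], 'contact_force': [-3.977, -0.314, 25.098], 'torque': [-0.012, 0.914, 0.095], 'grip_width': 0.619}
yaw 1.6097895215923141
[2.80000e-02 8.60000e-02 2.54590e+01 1.86119e+02] [0.029 0.153 0.631 0.02 ]
```

Request:
{"method": "servo_tool", "body": {"motion": [[0,0,0,0,0,0.06]]}}

```text
t: 24.45
tool_pos: [592.1, 100.1, 186.1]
tool_rot: [[0.021, 1.0, 0.008], [1.0, -0.021, 0.0], [0.001, 0.008, -1.0]]
contact_force: [-3.8, 0.1, 25.7]
grip_width: 0.62
```

```bash
python3 ob.py;python3 tq.py
```

```text
{'t': 24.45, 'joint_pos': [2.279, 29.324, 79.191, 0.007, 71.031, 3.489], 'tool_pos': [592.067, 100.062, 186.114], 'contact_force': [-3.791, 0.089, 25.745], 'torque': [-0.002, 0.897, 0.028], 'grip_width': 0.62}
yaw 1.5496441451199745
[-4.7000e-02  1.1000e-02  2.5358e+01  1.8612e+02] [0.021 0.153 0.506 0.008]
```

The torque again follows a detent hump (0.2 falling to negative past its middle), so the ring is dropping into its second notch. I'll settle it there, unload and lift.

Request:
{"method": "servo_tool", "body": {"motion": [[0,0,0,0,0,0.05],[0,0,0,0,0,0.03],[0,0,0,0,0,0],[0,0,-0.15,0,0,0],[0,0,-0.15,0,0,0],[0,0,-0.15,0,0,0],[0,0,0,0,0,0],[0,0,0,0,0,0]], "squeeze": 80}}

```text
t: 25.85
tool_pos: [590.8, 100.0, 186.7]
tool_rot: [[0.1, 0.995, 0.002], [0.995, -0.1, 0.0], [0.0, 0.002, -1.0]]
contact_force: [0.6, 0.9, 8.0]
grip_width: 0.613
```

Request:
{"method": "servo_tool", "body": {"motion": [[0,0,-0.2,0,0,0],[0,0,-0.3,0,0,0],[0,0,-0.5,0,0,0],[0,0,-1,0,0,0],[0,0,-1,0,0,0],[0,0,-1,0,0,0],[0,0,0,0,0,0],[0,0,0,0,0,0]]}}

```text
t: 26.85
tool_pos: [590.1, 99.9, 225.5]
tool_rot: [[0.1, 0.995, -0.0], [0.995, -0.1, 0.0], [0.0, -0.0, -1.0]]
contact_force: [-0.6, 0.5, -7.1]
grip_width: 0.613
```

```bash
python3 ob.py
```

```text
{'t': 26.85, 'joint_pos': [2.272, 27.645, 75.606, 0.005, 76.768, 8.002], 'tool_pos': [590.104, 99.902, 225.534], 'contact_force': [-0.566, 0.457, -7.073], 'torque': [-0.011, 0.071, 0.052], 'grip_width': 0.613}
yaw 1.4707780381715547
```

Request:
{"method": "servo_tool", "body": {"motion": [[-1,-0.33,0,0,0,0],[-2,-0.66,0,0,0,0],[-2.6,-0.86,0,0,0,0],[-2.6,-0.86,0,0,0,0],[-2.6,-0.86,0,0,0,0],[-2.6,-0.86,0,0,0,0],[-2.6,-0.86,0,0,0,0],[-2.2,-0.72,0,0,0,0],[-1.7,-0.56,0,0,0,0],[-1,-0.33,0,0,0,0],[0,0,0,0,0,0],[0,0,0,0,0,0]]}}

```text
t: 28.35
tool_pos: [501.0, -100.7, 225.7]
tool_rot: [[0.099, 0.995, 0.0], [0.995, -0.099, 0.0], [0.0, 0.0, -1.0]]
contact_force: [-0.4, -0.1, -6.2]
grip_width: 0.617
```

Request:
{"method": "servo_tool", "body": {"motion": [[0,0,0.8,0,0,0],[0,0,0.8,0,0,0],[0,0,0.6,0,0,0],[0,0,0.4,0,0,0],[0,0,0,0,0,0],[0,0,0,0,0,0]]}}

```text
t: 29.1
tool_pos: [500.9, -101.2, 199.9]
tool_rot: [[0.1, 0.995, 0.0], [0.995, -0.1, -0.0], [-0.0, 0.0, -1.0]]
contact_force: [-0.3, -0.1, -5.9]
grip_width: 0.613
```

```bash
python3 ob.py c6 side 190 120 170
```

```text
{'t': 29.1, 'joint_pos': [-20.026, 19.741, 92.367, 0.005, 67.864, -14.296], 'tool_pos': [500.937, -101.237, 199.9], 'contact_force': [-0.266, -0.148, -5.917], 'torque': [-0.038, 0.008, 0.028], 'grip_width': 0.613}
yaw 1.4707526425227904
```

View pics/c6.png

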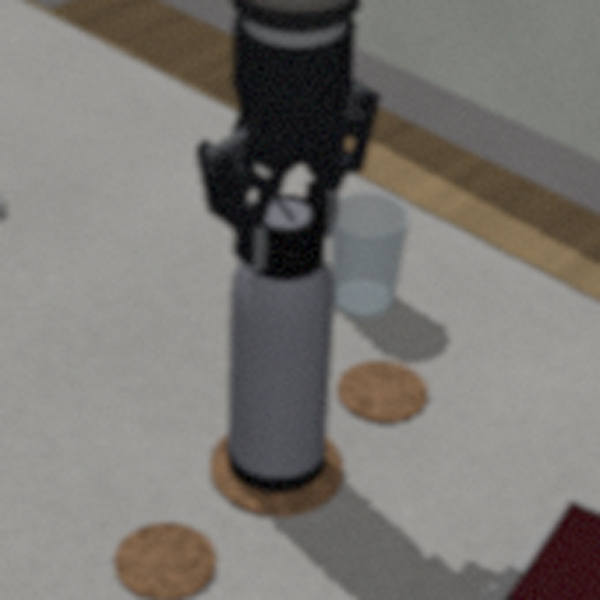

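The flask hangs upright over the big coaster, with its foot at crop (278,475) and the coaster centre at about (278,468). I'll lower it gently the last 7 mm or so.

Request:
{"method": "servo_tool", "body": {"motion": [[0,0,0.2,0,0,0],[0,0,0.2,0,0,0],[0,0,0.1,0,0,0],[0,0,0.1,0,0,0],[0,0,0,0,0,0],[0,0,0,0,0,0]]}}

```text
t: 29.9
tool_pos: [500.8, -101.1, 193.7]
tool_rot: [[0.1, 0.995, 0.0], [0.995, -0.1, 0.0], [0.0, 0.0, -1.0]]
contact_force: [-0.9, 0.8, -5.8]
grip_width: 0.613
```

Request:
{"method": "servo_tool", "body": {"motion": [[0,0,0.05,0,0,0],[0,0,0.05,0,0,0],[0,0,0.05,0,0,0],[0,0,0,0,0,0],[0,0,0,0,0,0]]}}

```text
t: 30.52
tool_pos: [501.2, -101.3, 192.9]
tool_rot: [[0.1, 0.995, 0.002], [0.995, -0.1, -0.0], [-0.0, 0.002, -1.0]]
contact_force: [-0.0, 0.6, 3.5]
grip_width: 0.619
```

The flask is standing. Open slowly, rise, move aside and check.

Request:
{"method": "servo_tool", "body": {"motion": [[0,0,0,0,0,0],[0,0,0,0,0,0],[0,0,0,0,0,0],[0,0,0,0,0,0],[0,0,0,0,0,0],[0,0,-2,0,0,0],[0,0,-4,0,0,0],[0,0,-4,0,0,0],[4,0,0,0,0,0],[5,0,0,0,0,0],[5,0,0,0,0,0],[5,0,0,0,0,0],[4,0,0,0,0,0],[0,0,0,0,0,0],[0,0,0,0,0,0]], "jaw": 1, "squeeze": 20}}

```text
t: 32.4
tool_pos: [523.6, 127.4, 292.1]
tool_rot: [[0.099, 0.995, -0.0], [0.995, -0.099, -0.0], [-0.0, -0.0, -1.0]]
contact_force: [-0.3, -0.7, 0.8]
grip_width: 1.0
```

```bash
python3 ob.py; python3 - <<'E'
from h import *
s=read_camera("side")[...,::-1];t=read_camera("top")[...,::-1]
f=lambda a,x,y,w:cv2.resize(a[y:y+w,x:x+w],(400,400),interpolation=2)
cv2.imwrite("pics/fin.png",np.hstack([f(t,240,120,130),f(s,190,130,170)]))
for n in("top","side"): print(n,np.round([proj(n,np.array([501,-101.5,z])) for z in(221,6)],1))
E
```

```text
{'t': 32.4, 'joint_pos': [5.531, 18.844, 78.775, -0.021, 82.402, 11.243], 'tool_pos': [523.631, 127.353, 292.05], 'contact_force': [-0.274, -0.718, 0.76], 'torque': [-0.008, 0.027, -0.032], 'grip_width': 1.0}
yaw 1.4711515152214867
top [[294.6 204.5]
 [288.8 208.1]]
side [[270.6 184. ]
 [267.8 251.7]]
```

View pics/fin.png

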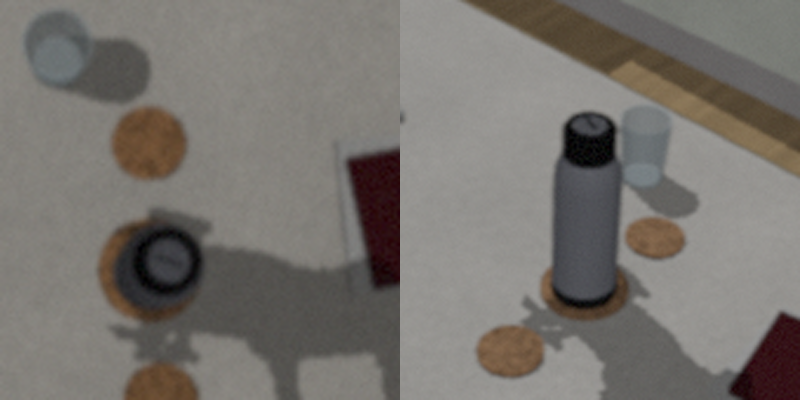

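The disc centre is at top pixel (294.6, 205.2), against (294.6, 204.5) predicted for a flask centred on the coaster. In the side view it is at (271.6, 182.7) against (270.6, 184.0). The flask stands upright and the tumbler has not moved, so I'm handing in.

```bash
python3 -c "
from rig import *
print(finish_job())"
```

```text
the job is handed in; nothing more can be done
None
```

I screwed the cap home, clicked its ratchet most likely twice, and stood the flask upright on the large cork coaster; the job was handed in at about 32 s. No verdict is reported, so the result below rests on my own checks.

- **First turn:** I leaned on the cap with about 16–18 N. It sank until about 1.04 rad and then stopped. A look from above showed ring and disc had turned together (1.50 against 1.52 rad), so there was no click yet and the flask had probably spun along at the end.
- **Clicking:** I regripped and leaned with about 25 N, a little above the suggested 10–20 N; with the flask's weight that is about 32 N, under the 45 N limit. The torque rose to about 0.2 N m and fell off, while the rib moved only 4° for 0.36 rad of ring turn, which is one click. That could have been close to the 0.28 rad threshold, so I turned 0.32 rad more and saw the same torque hump again. I estimate the ring has slipped about 0.6–0.7 rad, below the 1.3 rad limit, but I did not check that final angle in a picture.
- **Placing:** The flask weighed about 6–7 N on the lift and touched down at under about 10 N.
- **Last checks:** Both cameras show the flask upright and within a few mm of the coaster's centre. The gripper is clear of everything. The tumbler looked unmoved by eye. The notebooks and mouse I did not re-measure, but the arm stayed well above them.

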